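# Read a batch of culture dishes at the colony counter

## Task

Lay every amber culture dish flat, lid up and wholly on the lit plate of the light box; then swing the magnifier until its lens is centred over the black cross of that plate, let go of it, and press the console keys fully down one at a time in the order green, yellow, blue. After that swing the lens back to the robot's left, completely clear of the light box, and last move all the amber dishes onto the blue mat, flat and side by side. Leave the pink dish and everything else on the bench where it is.

Things in the scene. Friction and masses are not known exactly. Their poses are not given: they have to be found in the camera images.
- dish1: one of two or three identical amber culture dishes with a clear lid (absent ones read None from the start): a round disc 60 mm in diameter and 18 mm high, about 40 g, rigid. It starts lid up on the bench. Origin: centre of its underside; z up through the lid.
- dish2: one of two or three identical amber culture dishes with a clear lid (absent ones read None from the start): a round disc 60 mm in diameter and 18 mm high, about 40 g, rigid. It starts lid up on the bench. Origin: centre of its underside; z up through the lid.
- dish3: one of two or three identical amber culture dishes with a clear lid (absent ones read None from the start): a round disc 60 mm in diameter and 18 mm high, about 40 g, rigid. It starts lid up on the bench. Origin: centre of its underside; z up through the lid.
- plate_center (a point): the middle (black cross) of the lit plate of the light box, on its top surface. The light box is a fixed flat grey slab 220 x 220 mm and 30 mm high without any rim; its lit cream-white plate, 210 x 210 mm, is flush with the top. x and y run along the sides of the slab, z up.
- lens (a joint): swing angle of the magnifier arm about its vertical column (rad): it grows as the lens swings to the robot's left, clockwise seen from above, range -0.5 to 1.45. At 0 the arm points along the stand's own -x, which is within 0.08 rad of straight towards the robot. A stiff friction hinge (about 0.35 N m): it stays where released. It starts at 1.05 to 1.3, clear of the light box.
- lens_hinge (a point): on the vertical axis of the magnifier's fixed steel column (22 mm thick; round foot 110 mm across), 171 mm above the bench, at the height of the arm. The arm is a white bar 22 mm wide, its top 178 mm above the bench, that runs from here towards the lens.
- lens_center (a point): centre of the round lens (120 mm across its white rim, 16 mm thick, underside 160 mm above the bench), 220 mm from the hinge axis along the arm. With the arm pointed at the cross, the lens centre comes within 3 mm of the spot above the cross.
- lens_handle (a point): the red upright round handle on the top of the magnifier arm, 150 mm from the hinge axis on the line from hinge to lens centre: a cylinder 18 mm in diameter standing on the arm from 178 to 223 mm above the bench; this point lies on its axis 15 mm below its top. It can be pinched from above (or pushed) and turns with the arm.
- mat_center (a point): centre of the top of the flat blue mat, fixed to the bench to the robot's right beyond the dishes: 100 x 220 mm (its x and y) and 2 mm thick. z up.
- console: fixed white keypad console, 110 x 200 mm (x, y) and 40 mm high, to the robot's left, with a dark display on its far side. Origin: centre of its underside.
- key_green_top (a point): centre of the top face of the green round spring key (32 mm in diameter) standing on the console; the three keys are in a row 60 mm apart in any order. It is pressed straight down; this point sinks with the key.
- key_yellow_top (a point): centre of the top face of the yellow round spring key (32 mm in diameter) standing on the console; the three keys are in a row 60 mm apart in any order. It is pressed straight down; this point sinks with the key.
- key_blue_top (a point): centre of the top face of the blue round spring key (32 mm in diameter) standing on the console; the three keys are in a row 60 mm apart in any order. It is pressed straight down; this point sinks with the key.
- key_green (a joint): travel of the green key (m): 0 up, 0.006 fully down, which takes 5 N; it springs back when let go. Counts as pressed beyond 0.004.
- key_yellow (a joint): travel of the yellow key (m): 0 up, 0.006 fully down, which takes 5 N; it springs back when let go. Counts as pressed beyond 0.004.
- key_blue (a joint): travel of the blue key (m): 0 up, 0.006 fully down, which takes 5 N; it springs back when let go. Counts as pressed beyond 0.004.
- pink_dish: bystander: a dish like the amber ones but with pink contents, 60 mm in diameter, 18 mm high. Origin: centre of its underside.
- tube_rack: bystander: low pink tube rack 70 x 130 mm (x, y), 43 mm high. Origin: centre of its underside.
- marker_pen: bystander: marker pen lying along its x, 135 mm long, 14 mm thick. Origin: near its middle, on its underside.
- tip_box: bystander: dark blue box 120 x 85 mm (x, y), 50 mm high. Origin: centre of its underside.
There are look-alikes about, which are no part of the job. Leave any purple look-alike of the dish1 alone.

How it is judged:
On the way, in this order (a step that is already met when the one before it is completed fails the run):
1. all amber dishes lie flat on the lit plate, lens still clear of it (x of dish1 in the frame of plate_center between -0.078 and 0.078 m and y of dish1 in the frame of plate_center between -0.078 and 0.078 m and z of dish1 in the frame of plate_center between -0.004 and 0.004 m and angle between each of dish1, dish2, dish3's own z axis and vertical below 0.1 rad and linear speed of each of dish1, dish2, dish3 below 0.03 m/s and x of dish2 in the frame of plate_center between -0.078 and 0.078 m and y of dish2 in the frame of plate_center between -0.078 and 0.078 m and z of dish2 in the frame of plate_center between -0.004 and 0.004 m and x of dish3 in the frame of plate_center between -0.078 and 0.078 m and y of dish3 in the frame of plate_center between -0.078 and 0.078 m and z of dish3 in the frame of plate_center between -0.004 and 0.004 m and horizontal distance between lens_center and plate_center above 0.16 m), for 0.3 s.
2. the lens stands centred over the cross, at rest (horizontal distance between lens_center and plate_center below 0.018 m and velocity of joint lens between -0.05 and 0.05 rad/s), for 0.5 s.
3. the green key is pressed, the others up, the lens still centred (value of joint key_green above 0.004 m and horizontal distance between lens_center and plate_center below 0.018 m and value of joint each of key_yellow, key_blue below 0.002 m), for 0.05 s.
4. the yellow key is pressed, the others up, the lens still centred (value of joint key_yellow above 0.004 m and horizontal distance between lens_center and plate_center below 0.018 m and value of joint each of key_green, key_blue below 0.002 m), for 0.05 s.
5. the blue key is pressed, the others up, the lens still centred (value of joint key_blue above 0.004 m and horizontal distance between lens_center and plate_center below 0.018 m and value of joint each of key_green, key_yellow below 0.002 m), for 0.05 s.
6. the lens is swung back clear of the light box to the robot's left (horizontal distance between lens_center and plate_center above 0.175 m and value of joint lens above 0.5 rad), for 0.2 s.
At the end, for the whole second after the job is handed in: Every amber dish present lies flat (0.1 rad) and at rest on the blue mat, its centre over the mat; the lens, within 18 mm of the cross during the key presses, is at rest on the left, its centre over 175 mm from the cross horizontally; all keys up (all of step 6 and x of dish1 in the frame of mat_center between -0.05 and 0.05 m and y of dish1 in the frame of mat_center between -0.11 and 0.11 m and z of dish1 in the frame of mat_center between -0.004 and 0.004 m and angle between each of dish1, dish2, dish3's own z axis and vertical below 0.1 rad and linear speed of each of dish1, dish2, dish3 below 0.03 m/s and x of dish2 in the frame of mat_center between -0.05 and 0.05 m and y of dish2 in the frame of mat_center between -0.11 and 0.11 m and z of dish2 in the frame of mat_center between -0.004 and 0.004 m and x of dish3 in the frame of mat_center between -0.05 and 0.05 m and y of dish3 in the frame of mat_center between -0.11 and 0.11 m and z of dish3 in the frame of mat_center between -0.004 and 0.004 m and velocity of joint lens between -0.05 and 0.05 rad/s and value of joint each of key_green, key_yellow, key_blue below 0.002 m); the robot touches nothing.
It fails at once if the pink dish is moved more than 30 mm (distance of pink_dish from where it was at the start of the episode above 0.03 m).
It fails at once if another bystander is moved more than 30 mm (the marker pen 40 mm) (distance of any of tube_rack, tip_box from where it was at the start of the episode above 0.03 m or distance of marker_pen from where it was at the start of the episode above 0.04 m).
It fails at once if two keys are pressed at once (value of joint each of key_green, key_yellow above 0.004 m or value of joint each of key_green, key_blue above 0.004 m or value of joint each of key_yellow, key_blue above 0.004 m).
Of dish1, dish2, dish3 only 2 to 3 are there at a start; the rules pass over those that are not, and their reading is None.
At some moment in a run one of dish1, dish2, dish3 may be knocked a few centimetres aside while the robot is not near it.
Once in a run the grip may slacken for a moment while it holds something.
It also fails if it takes over 210 s, if anything falls off the work surface, if the arm or the gripper's body presses on something with over 40 N, if the wrist force passes 120 N, or if a joint passes its speed limit or range.

## Robot

A 6-joint arm with a two-finger parallel gripper is mounted at the origin on the work surface. World frame = base frame: x ahead of the robot, y to its left, z up, the work surface at z = 0. Lengths are in m, angles in rad, forces in N, time in s.
With the tool pointing down it reaches from about 0.35 to 0.975 m from the base axis. Payload 7.1 kg.
Tool frame: the origin (TCP) lies midway between the tips of the shut fingers; the grasp point (between the pads) lies r.grip_depth behind it (r.grip_depth is the distance from the TCP to the grasp point, in m); z points along the fingers, y is the line along which they close (so a half turn about z gives the same grasp; the last joint's range is limited). The gripper opens to 88 mm and grips with 3 to 60 N. Pads are 20 mm wide; open, the fingers measure 115 mm over their backs; the gripper's body (75 mm by 178 mm) begins 61 mm behind the grasp point.
Start: joints at [-1.178, 0.423, 1.63, -0, 1.089, -0.019], TCP at [0.25, -0.573, 0.223] pointing down, gripper open.
Joint ranges: [-3, 3], [-0.9, 2.11], [0.09, 2.58], [-1.31, 4.45], [0.11, 2.69], [-2.54, 2.54]. Speed limits (rad/s): [2.39, 2.39, 3.01, 3.14, 3.14, 3.14].

## Interface

Orientations are given as a unit quaternion [x, y, z, w].
In Python, from bench import readout, optics, order, finder, r gives the robot as it stands. The module is installed in compiled form; this text tells all that it offers.
- The arm moves only by the tool move_arm, never from a script. Its argument "commands" is a list of rows, each a list of 3 entries, a list of its own where there are three numbers: the shift along the tool's x, y, z in cm, then the turn about the tool's z in rad, then the opening, from 0 (shut) to 1 (fully open). A call has 1 to 10 rows; each row shifts and turns the commanded pose from where the row before left it, along the tool's axes as they then stand; what a row does not reach is not made up. A row lasts 1/10 s, in which the tool goes at most 50 mm and 8.59 degrees, less where a joint would pass 70% of its speed; a pose out of reach is approached as far as the arm can. A call with a gripper value outside its range is refused whole. The fingers move at their own pace and stop on an object; the grip force is fixed at half the most. Time passes only in rows, so rows that do not move let the fingers close. It gives the time, the measured TCP pose, the force, the opening and the grip force at its end, in the units of the state.
- readout.read_state(): the state, without advancing time (a new reading comes with each control period).
- optics.camera(name): name is "scene" or "top" or "wrist"; returns a dict with "color" (420x560x3 uint8, blue, green, red), "vertical_fov" (degrees; the focal length in pixels is half the picture's height over the tangent of half this angle, whatever the lens; pixels are square), "cx", "cy" (the principal point, pixels), "rvec" (rotation vector, rad) and "tvec" (3), from world to camera coordinates, as OpenCV has them. Camera axes: x right, y down, z forward; pixel columns grow to the right and rows downward; lengths in m; the calibration is good to about 2 mm. A picture is of the moment at which its call begins. There is no depth.
- order.sign_off(): hands the job in; it is judged then, once.
Trained networks look in the newest picture that a camera, given by its name, has taken for a name from the list of things; names that differ only in an ending like _2 or _b are one class to them, and where a whole thing is asked for, a point or a joint stands for the part that bears it (a point fixed in the world has none). Each returns a list of dicts, best first, with "confidence" (0 to 1); they miss things now and then, are a little off and sometimes report something else, mostly with a low value. They report only what shows in the picture. A call takes as long as a camera call. They do not tell look-alikes from the thing itself.
- finder.spot_in(target, camera): "at" ([x, y, z] in m, in world coordinates, good to about 4 mm: the middle of the surface that is visible of it).
- finder.tip_of(target, camera): "at" ([x, y, z] in m, in world coordinates, good to about 4 mm: a listed point, or the origin of a listed thing).
The state is a dict: "t": time; "q": joint angles; "joint_vel": joint speeds; "tau": joint torques, N m; "eef_pos": TCP position; "tool_rot": TCP orientation; "ft_force": force on the tool from outside, world axes, zero at the start; "torque": the same for the moment, N m; "opening": finger opening in m; "grasp_force": force on a finger pad.
Only numpy, scipy, OpenCV 4.12 (cv2) and the standard library are available. Lean on these libraries where they do the work, as an engineer would, in place of code of your own. Each camera call takes 0.05 s, during which the arm holds its last target. There are 200 camera calls.

## Working session

There is one attempt and no reset: what is moved stays moved. The work goes in short steps, Python scripts to look and compute and a tool call to move; the robot and the scene stay as the last step left them, time stands still between calls to the robot, and variables do not carry over. Pictures are saved under pics/ and viewed, at most 14 in all, crops included, and the job is handed in when it is done.

Besides the shell and the picture viewer there is one more tool, called after "Request:" as name([rows], argument=value, ...), one row to a line, values as JSON. move_arm: Moves the arm, as the interface text tells. Its arguments: {"type":"object","properties":{"commands":{"type":"array"}},"required":["commands"]}

```bash
mkdir -p pics; cat > h.py <<'E'
import numpy as np, cv2
from bench import readout, optics, order, finder, r
def cam(n):
    c=optics.camera(n); c['f']=210/np.tan(np.radians(c['vertical_fov'])/2)
    c['R']=cv2.Rodrigues(np.array(c['rvec'],float))[0]; c['t']=np.array(c['tvec'],float).ravel(); return c
def proj(c,p): 
    q=c['R']@np.array(p)+c['t']; return q[:2]/q[2]*c['f']+[c['cx'],c['cy']]
def ray(c,u,v,z):
    d=c['R'].T@np.array([(u-c['cx'])/c['f'],(v-c['cy'])/c['f'],1]); o=-c['R'].T@c['t']
    return o+d*(z-o[2])/d[2]
E
python3 - <<'E'
from h import *
print(readout.read_state(), r.grip_depth)
for n in ("top","scene"):
    c=cam(n); cv2.imwrite(f'pics/{n}0.png',c['color']); print(n,c['f'],-c['R'].T@c['t'])
    for t in ["dish1","pink_dish","plate_center","lens_hinge","lens_center","lens_handle","mat_center","console","key_green_top","key_yellow_top","key_blue_top","tube_rack","marker_pen","tip_box"]:
        print(n,t,[(np.round(d['at'],3).tolist(),round(d['confidence'],2)) for d in finder.tip_of(t,n)][:5])
E
```

```text
{'t': 0.0, 'q': array([-1.17802268e+00,  4.23807971e-01,  1.63071032e+00,  5.18987035e-06,
        1.08859967e+00, -1.89629117e-02]), 'joint_vel': array([-0.00019794, -0.00061271, -0.00089048, -0.00090423,  0.00027036,
        0.00172024]), 'tau': array([ 2.75845247e-03, -5.44625545e+01, -2.73665214e+01,  6.45677629e-02,
        2.28633697e-02, -1.18062217e-04]), 'eef_pos': array([ 0.24995423, -0.57222133,  0.22191424]), 'tool_rot': array([ 9.78883824e-01,  2.04415941e-01, -1.39457354e-04, -7.49797714e-04]), 'ft_force': array([ 0.16964047, -0.09969695,  0.50158765]), 'torque': array([-0.00602686,  0.01262257,  0.00811936]), 'grasp_force': 0.0, 'opening': 0.08781171970855874} 0.0187
top 470.8826528450974 [0.32603241 0.00570944 1.54992428]
top dish1 [([0.477, -0.467, -0.002], 0.86), ([0.518, -0.209, 0.0], 0.81), ([0.521, -0.36, -0.007], 0.63), ([0.425, -0.217, -0.001], 0.5), ([0.62, -0.246, 0.001], 0.3)]
top pink_dish [([0.412, -0.343, 0.003], 0.82), ([0.461, 0.385, 0.062], 0.3)]
top plate_center [([0.482, 0.108, 0.03], 0.64)]
top lens_hinge [([0.7, 0.074, 0.176], 0.98)]
top lens_cente
[... 847 characters left out ...]
]
scene lens_hinge [([0.7, 0.073, 0.169], 0.56), ([0.481, 0.379, -0.001], 0.16)]
scene lens_center [([0.628, 0.286, 0.164], 0.77)]
scene lens_handle [([0.65, 0.218, 0.206], 0.76)]
scene mat_center [([0.616, -0.247, -0.002], 0.79)]
scene console [([0.483, 0.379, -0.001], 0.67)]
scene key_green_top [([0.423, -0.217, -0.001], 0.6), ([0.461, 0.383, 0.059], 0.57)]
scene key_yellow_top [([0.619, -0.247, 0.002], 0.52), ([0.457, 0.32, 0.06], 0.51)]
scene key_blue_top [([0.471, 0.442, 0.054], 0.73), ([0.615, -0.247, 0.001], 0.44)]
scene tube_rack [([0.756, -0.123, -0.001], 0.9)]
scene marker_pen [([0.3, 0.274, -0.002], 0.76)]
scene tip_box [([0.651, 0.414, 0.0], 0.56), ([0.616, -0.247, 0.002], 0.39)]
```

View pics/top0.png

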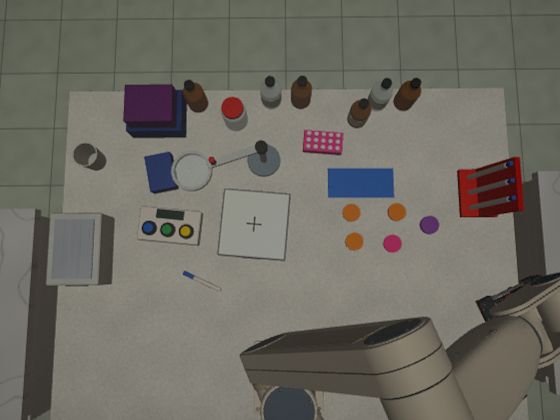

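```bash
python3 - <<'E'
from h import *
c=cam('top'); 
for p in [(.477,-.467,.018),(.518,-.209,.018),(.521,-.36,.018),(.425,-.217,.018),(.412,-.343,.018)]:
    u=proj(c,p).round().astype(int); print(p,u, c['color'][u[1],u[0]])
u=proj(c,(.48,-.33,.02)).astype(int)
im=c['color'][u[1]-80:u[1]+80,max(u[0]-100,0):u[0]+100]
print(u); cv2.imwrite('pics/crop0.png',cv2.resize(im,None,fx=3.7,fy=3.7,interpolation=cv2.INTER_CUBIC))
E
```

```text
(0.477, -0.467, 0.018) [430 225] [98 49 85]
(0.518, -0.209, 0.018) [351 213] [ 27  80 144]
(0.521, -0.36, 0.018) [397 211] [ 23  80 143]
(0.425, -0.217, 0.018) [354 241] [ 30  83 145]
(0.412, -0.343, 0.018) [393 245] [ 79  39 148]
[388 223]
```

View crop.

The top view shows three amber discs at (351,213), (397,211) and (354,241). The others are the purple look-alike at (430,225) and the pink dish at (393,245). The three ambers fit by colour; I'll confirm with the crop.

View pics/crop0.png

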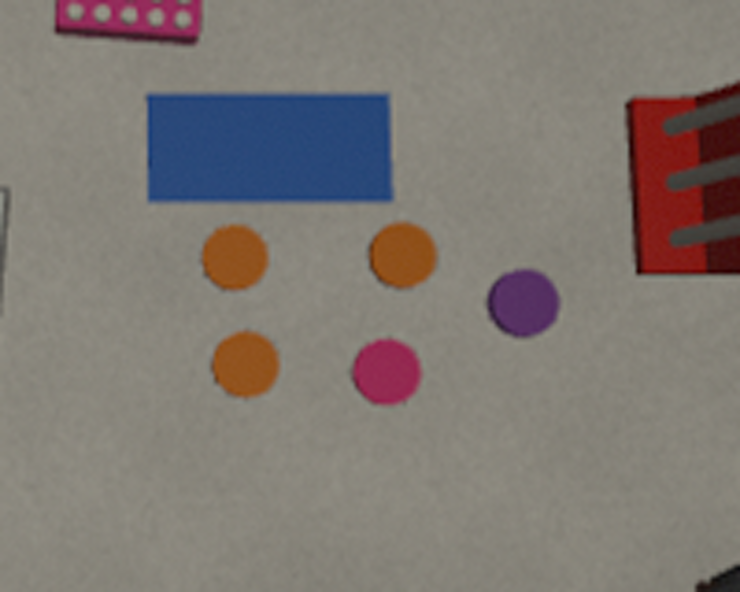

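Request:
move_arm([
  [[0,0,0],0.14,1],
  [[0,0,0],0.14,1],
  [[0,0,0],0.13,1],
])

```text
t: 1.85
eef_pos: [0.2502, -0.5727, 0.2227]
tool_rot: [1.0, -0.002, 0.0, -0.0]
ft_force: [0.7, -0.8, 0.3]
opening: 0.0872
grasp_force: 0.0
```

The crop shows the same three amber discs at crop pixels (235,257), (403,255) and (246,364). Pink is at (387,372) and purple at (523,302). I'll start with the right-hand one, at about (0.520, -0.361).

Request:
move_arm([
  [[3.38,-2.65,0],0,1],
  [[3.38,-2.65,0],0,1],
  [[3.38,-2.65,0],0,1],
  [[3.38,-2.65,0],0,1],
  [[3.38,-2.65,0],0,1],
  [[3.38,-2.65,0],0,1],
  [[3.38,-2.65,0],0,1],
  [[3.38,-2.65,0],0,1],
  [[0,0,4],0,1],
  [[0,0,4],0,1],
])

```text
t: 2.85
eef_pos: [0.5225, -0.3597, 0.1431]
tool_rot: [1.0, 0.002, 0.002, 0.001]
ft_force: [-0.5, -0.2, -0.9]
opening: 0.0879
grasp_force: 0.0
```

```bash
python3 - <<'E'
from h import *
print(readout.read_state()['eef_pos'])
for n in('wrist','top'):
    c=cam(n); cv2.imwrite(f'pics/{n}1.png',c['color'])
    hsv=cv2.cvtColor(c['color'],cv2.COLOR_BGR2HSV)
    m=cv2.inRange(hsv,(8,150,70),(20,255,255))
    k,l,s,ce=cv2.connectedComponentsWithStats(m)
    for i in range(1,k):
        if s[i,4]>60: print(n,ce[i].round(),s[i,4],ray(c,*ce[i],.018 if n=='wrist' else .016).round(4))
E
```

```text
[ 0.52247747 -0.35967304  0.1431336 ]
wrist [125. 206.] 2670 [ 0.5201 -0.2177  0.018 ]
wrist [275. 206.] 2525 [ 0.5205 -0.3614  0.018 ]
wrist [129. 281.] 536 [ 0.4416 -0.2123  0.018 ]
top [351. 212.] 230 [ 0.5197 -0.2111  0.016 ]
top [354. 241.] 238 [ 0.4249 -0.218   0.016 ]
```

Request:
move_arm([
  [[-0.2,0.15,4],0,1],
  [[0,0,4],0,1],
  [[0,0,3],0,1],
  [[0,0,1.9],0,1],
  [[0,0,1.0],0,1],
  [[0,0,0],0,0],
  [[0,0,0],0,0],
  [[0,0,0],0,0],
  [[0,0,0],0,0],
])

```text
t: 3.85
eef_pos: [0.5189, -0.3623, 0.0051]
tool_rot: [1.0, 0.001, 0.001, 0.001]
ft_force: [0.5, -2.5, 6.7]
opening: 0.0592
grasp_force: 29.0
```

Request:
move_arm([
  [[0,0,-3],0,0],
  [[0,0,-4.5],0,0],
  [[0.25,-4.3,-2],0,0],
  [[0.25,-4.8,0],0,0],
  [[0.25,-4.8,0],0,0],
  [[0.25,-4.8,0],0,0],
  [[0.25,-4.8,0],0,0],
  [[0.25,-4.8,0],0,0],
  [[0.25,-4.8,0],0,0],
  [[0.25,-4.8,0],0,0],
])

```text
t: 4.85
eef_pos: [0.5377, 0.0192, 0.0995]
tool_rot: [1.0, 0.001, 0.001, -0.0]
ft_force: [0.8, 0.1, -0.8]
opening: 0.0596
grasp_force: 30.0
```

Request:
move_arm([
  [[0.2,-4.0,0],0,0],
  [[0,-1.1,3],0,0],
  [[0,0,2],0,0],
  [[0,0,0],0,0],
])

```text
t: 5.25
eef_pos: [0.5377, 0.0689, 0.0472]
tool_rot: [1.0, 0.002, -0.002, 0.0]
ft_force: [0.4, -0.3, -0.8]
opening: 0.0594
grasp_force: 30.0
```

Request:
move_arm([
  [[0,0,0.8],0,0],
  [[0,0,0.4],0,0],
  [[0,0,0],0,0],
  [[0,0,0],0,1],
  [[0,0,0],0,1],
  [[0,0,0],0,1],
  [[0,0,-2],0,1],
  [[0,0,-4.5],0,1],
  [[0,4.5,-1],0,1],
  [[0,4.8,0],0,1],
])

```text
t: 6.25
eef_pos: [0.5416, -0.0247, 0.1144]
tool_rot: [1.0, 0.003, 0.003, 0.0]
ft_force: [0.5, -0.0, -0.7]
opening: 0.0876
grasp_force: 0.0
```

```bash
cat >> h.py <<'E'
def amber(n='top',zmat=.0):
    c=cam(n); hsv=cv2.cvtColor(c['color'],cv2.COLOR_BGR2HSV)
    m=cv2.inRange(hsv,(8,150,70),(20,255,255))
    k,l,s,ce=cv2.connectedComponentsWithStats(m)
    for i in range(1,k):
        if s[i,4]>60: print(n,ce[i].round(),s[i,4],'bench',ray(c,*ce[i],.016).round(4),'plate',ray(c,*ce[i],.046).round(4))
    return c
E
python3 - <<'E'
from h import *
print(readout.read_state()['eef_pos'])
c=amber(); cv2.imwrite('pics/top2.png',c['color'])
E
```

```text
[ 0.5415676  -0.02474207  0.11440771]
top [262. 206.] 103 bench [0.5422 0.0827 0.016 ] plate [0.538  0.0812 0.046 ]
top [351. 212.] 231 bench [ 0.5196 -0.211   0.016 ] plate [ 0.5158 -0.2068  0.046 ]
top [354. 241.] 237 bench [ 0.4248 -0.2179  0.016 ] plate [ 0.4228 -0.2136  0.046 ]
```

Request:
move_arm([
  [[-0.5,4.7,0],0,1],
  [[-0.5,4.7,0],0,1],
  [[-0.5,4.7,0],0,1],
  [[-0.7,4.5,0],0,1],
  [[0,0,4],0,1],
  [[0,0,4],0,1],
  [[0,0,2],0,1],
  [[0,0,0],0,1],
])

```text
t: 7.1
eef_pos: [0.5156, -0.2099, 0.009]
tool_rot: [1.0, 0.001, -0.003, -0.001]
ft_force: [-0.7, -0.1, 0.1]
opening: 0.0878
grasp_force: 0.0
```

Request:
move_arm([
  [[0.2,0.1,0.5],0,1],
  [[0,0,0],0,0],
  [[0,0,0],0,0],
  [[0,0,0],0,0],
  [[0,0,0],0,0],
  [[0,0,-3],0,0],
  [[0,0,-4.5],0,0],
  [[-0.4,-4.3,-2],0,0],
  [[-0.5,-4.8,0],0,0],
  [[-0.5,-4.8,0],0,0],
])

```text
t: 8.1
eef_pos: [0.5061, -0.0718, 0.1031]
tool_rot: [1.0, 0.0, 0.001, 0.0]
ft_force: [1.0, -0.2, -1.8]
opening: 0.0594
grasp_force: 30.0
```

Request:
move_arm([
  [[-0.5,-4.8,0],0,0],
  [[-0.5,-4.8,0],0,0],
  [[-0.5,-4.8,0],0,0],
  [[-0.4,-4.8,0],0,0],
  [[0,-2.8,0],0,0],
  [[0,0,3],0,0],
  [[0,0,2],0,0],
  [[0,0,0],0,0],
])

```text
t: 8.9
eef_pos: [0.4844, 0.1471, 0.0499]
tool_rot: [1.0, 0.001, -0.002, 0.001]
ft_force: [0.5, 0.4, -0.3]
opening: 0.059
grasp_force: 30.0
```

Request:
move_arm([
  [[0,0,1.0],0,0],
  [[0,0,0.5],0,0],
  [[0,0,0],0,0],
  [[0,0,0],0,1],
  [[0,0,0],0,1],
  [[0,0,0],0,1],
  [[0,0,-2],0,1],
  [[0,0,-4.5],0,1],
  [[-0.7,4.6,-1],0,1],
  [[-0.7,4.8,0],0,1],
])

```text
t: 9.9
eef_pos: [0.4743, 0.0533, 0.114]
tool_rot: [1.0, 0.003, 0.003, -0.0]
ft_force: [1.0, -0.0, -0.4]
opening: 0.0883
grasp_force: 0.0
```

Request:
move_arm([
  [[-0.8,4.8,0],0,1],
  [[-0.8,4.8,0],0,1],
  [[-0.8,4.8,0],0,1],
  [[-0.8,4.8,0],0,1],
  [[-0.7,4.8,0],0,1],
  [[-0.6,3.0,0],0,1],
])

```text
t: 10.5
eef_pos: [0.4276, -0.22, 0.1121]
tool_rot: [1.0, -0.0, 0.001, 0.0]
ft_force: [-0.0, 0.2, -0.0]
opening: 0.0881
grasp_force: 0.0
```

```bash
python3 - <<'E'
from h import *
print(readout.read_state()['eef_pos'])
c=amber(); amber('wrist'); cv2.imwrite('pics/top3.png',c['color'])
E
```

```text
[ 0.42761433 -0.21996662  0.11210919]
top [265. 205.] 231 bench [0.5456 0.07   0.016 ] plate [0.5414 0.0687 0.046 ]
top [241. 222.] 232 bench [0.4892 0.1501 0.016 ] plate [0.486  0.1472 0.046 ]
wrist [269. 216.] 3187 bench [ 0.4242 -0.2193  0.016 ] plate [ 0.4328 -0.2197  0.046 ]
```

Request:
move_arm([
  [[-0.2,0,4],0,1],
  [[0,0,4],0,1],
  [[0,0,2],0,1],
  [[0,0,0.8],0,1],
  [[0,0,0],0,0],
  [[0,0,0],0,0],
  [[0,0,0],0,0],
  [[0,0,0],0,0],
  [[0,0,-3],0,0],
  [[0,0,-4.5],0,0],
])

```text
t: 11.6
eef_pos: [0.4245, -0.2161, 0.0784]
tool_rot: [1.0, 0.001, -0.002, -0.001]
ft_force: [0.5, -1.2, 0.1]
opening: 0.0593
grasp_force: 30.0
```

Request:
move_arm([
  [[0,-4.2,-2],0,0],
  [[0,-4.8,0],0,0],
  [[0,-4.8,0],0,0],
  [[0,-4.8,0],0,0],
  [[0,-4.8,0],0,0],
  [[-0.1,-4.8,0],0,0],
  [[0,-0.6,3],0,0],
  [[0,0,2],0,0],
  [[0,0,0],0,0],
])

```text
t: 12.5
eef_pos: [0.423, 0.0716, 0.0476]
tool_rot: [1.0, 0.002, -0.002, 0.0]
ft_force: [0.2, -0.0, -0.5]
opening: 0.0596
grasp_force: 30.0
```

Request:
move_arm([
  [[0,0,1.0],0,0],
  [[0,0,0.5],0,0],
  [[0,0,0],0,0],
  [[0,0,0],0,1],
  [[0,0,0],0,1],
  [[0,0,0],0,1],
  [[0,0,-2],0,1],
  [[0,0,-4.5],0,1],
  [[0,4.5,-2],0,1],
  [[0,4.8,0],0,1],
])

```text
t: 13.5
eef_pos: [0.4269, -0.0221, 0.1217]
tool_rot: [1.0, 0.003, 0.003, 0.0]
ft_force: [1.7, -0.9, 0.0]
opening: 0.0878
grasp_force: 0.0
```

Request:
move_arm([
  [[0,4.8,-1],0,1],
  [[0,4.8,-4],0,1],
  [[0,0,-4.8],0,1],
  [[0,0,-4.8],0,1],
])

```text
t: 13.9
eef_pos: [0.4238, -0.1096, 0.2581]
tool_rot: [1.0, -0.001, -0.001, -0.0]
ft_force: [0.6, 0.1, 0.3]
opening: 0.0878
grasp_force: 0.0
```

```bash
python3 - <<'E'
from h import *
print(readout.read_state()['eef_pos'])
c=amber(); s=amber('scene'); cv2.imwrite('pics/top4.png',c['color'])
for t in ["plate_center","lens_hinge","lens_center","lens_handle"]:
  for n in('top','scene'): print(n,t,[(np.round(d['at'],3).tolist(),round(d['confidence'],2)) for d in finder.tip_of(t,n)][:2])
E
```

```text
[ 0.42376995 -0.10956138  0.25808027]
top [265. 205.] 232 bench [0.5456 0.0698 0.016 ] plate [0.5414 0.0686 0.046 ]
top [241. 222.] 232 bench [0.4892 0.1501 0.016 ] plate [0.486  0.1472 0.046 ]
top [265. 242.] 236 bench [0.4243 0.0727 0.016 ] plate [0.4224 0.0714 0.046 ]
scene [334. 235.] 248 bench [0.4069 0.0537 0.016 ] plate [0.4216 0.0715 0.046 ]
scene [295. 251.] 279 bench [0.5293 0.0513 0.016 ] plate [0.54   0.0691 0.046 ]
scene [329. 265.] 310 bench [0.4721 0.1323 0.016 ] plate [0.4846 0.1475 0.046 ]
scene [181. 401.] 160 bench [0.9243 0.2728 0.016 ] plate [0.9222 0.2835 0.046 ]
top plate_center [([0.48, 0.107, 0.032], 0.8)]
scene plate_center [([0.481, 0.11, 0.033], 0.95)]
top lens_hinge [([0.697, 0.077, 0.172], 0.59)]
scene lens_hinge [([0.699, 0.075, 0.172], 0.73)]
top lens_center [([0.625, 0.284, 0.17], 0.95)]
scene lens_center [([0.629, 0.284, 0.166], 0.56)]
top lens_handle [([0.65, 0.222, 0.21], 0.7), ([0.65, 0.412, 0.002], 0.65)]
scene lens_handle [([0.483, 0.109, 0.032], 0.72), ([0.652, 0.22, 0.208], 0.62)]
```

View pics/top4.png

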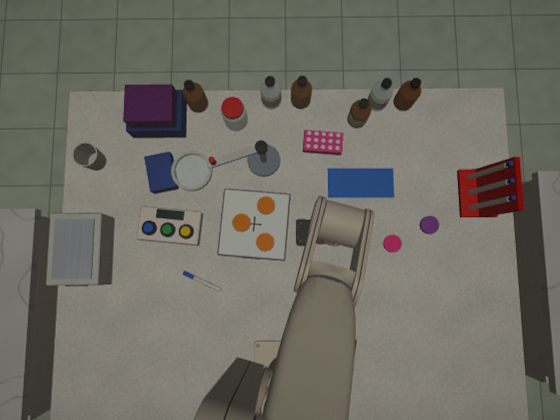

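The three ambers lie on the plate at (265,205), (241,222) and (265,242), and the lens is clear at (191,172). Next is the magnifier handle.

Request:
move_arm([
  [[0,-3,-3.5],0,1],
  [[2.5,-3.7,0],0,1],
  [[2.5,-3.7,0],0,1],
  [[2.5,-3.7,0],0,1],
  [[2.5,-3.7,0],0,1],
  [[2.5,-3.7,0],0,1],
  [[2.5,-3.7,0],0,1],
  [[2.5,-3.7,0],0,1],
  [[2.5,-3.7,0],0,1],
  [[2.6,-0.4,0],0,1],
])

```text
t: 15.4
eef_pos: [0.6502, 0.2265, 0.2899]
tool_rot: [1.0, 0.003, -0.001, -0.0]
ft_force: [0.4, -0.3, -0.1]
opening: 0.0879
grasp_force: 0.0
```

```bash
python3 - <<'E'
from h import *
print(readout.read_state()['eef_pos'])
for n in ('wrist','top'):
    c=cam(n); cv2.imwrite(f'pics/{n}5.png',c['color'])
    print(n,[(np.round(d['at'],3).tolist(),round(d['confidence'],2)) for d in finder.tip_of('lens_handle',n)][:2])
    hsv=cv2.cvtColor(c['color'],cv2.COLOR_BGR2HSV)
    m=cv2.inRange(hsv,(0,150,60),(5,255,255))|cv2.inRange(hsv,(174,150,60),(180,255,255))
    k,l,s,ce=cv2.connectedComponentsWithStats(m)
    for i in range(1,k):
        if s[i,4]>15: print(n,ce[i].round(),s[i,4],ray(c,*ce[i],.223).round(4))
E
```

```text
[0.65024761 0.22645003 0.28991772]
wrist [([0.652, 0.22, 0.207], 0.68)]
wrist [335.  14.] 1923 [0.7924 0.187  0.223 ]
wrist [285. 216.] 394 [0.6546 0.2179 0.223 ]
top []
top [232. 107.] 352 [0.8062 0.1593 0.223 ]
top [491. 190.] 2288 [ 0.5538 -0.5817  0.223 ]
```

View pics/wrist5.png

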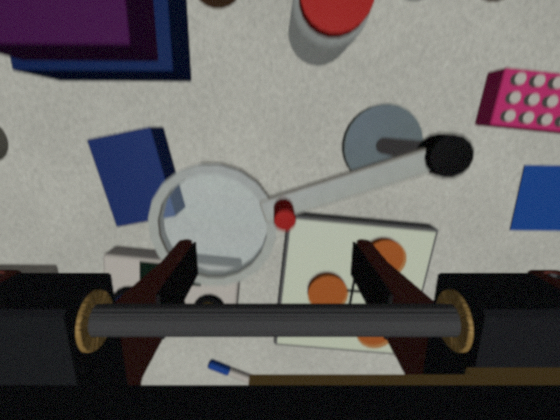

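The wrist view shows the red handle at (285,215) between the lens and the hinge. That puts it at about (0.652, 0.2195).

Request:
move_arm([
  [[0.2,0.7,3],0,1],
  [[0,0,4],0,1],
  [[0,0,2],0,1],
  [[0,0,0.8],0,1],
  [[0,0,0],0,0],
  [[0,0,0],0,0],
  [[0,0,0],0,0],
  [[0,0,0],0,0],
  [[0,0,0],0,0],
  [[0,0,0],0,0],
])

```text
t: 16.6
eef_pos: [0.6523, 0.2152, 0.1942]
tool_rot: [1.0, 0.001, 0.0, -0.0]
ft_force: [0.4, -0.6, 0.2]
opening: 0.0434
grasp_force: 0.0
```

```bash
python3 - <<'E'
from h import *
s=readout.read_state(); p=s['eef_pos']; print(p,s['opening'],s['grasp_force'])
h=np.array([.699,.0755]); x=np.array([.482,.1085])
a0=np.arctan2(*(p[:2]-h)[::-1]); a1=np.arctan2(*(x-h)[::-1]); R=np.hypot(*(p[:2]-h)); print(a0,a1,R)
a=np.linspace(a0,a1,15); P=h+.15*np.c_[np.cos(a),np.sin(a)]
P[0]=p[:2]; print((np.diff(P,axis=0)*[100,-100]).round(2).tolist(),P[-1])
E
```

```text
[0.6523117  0.21517616 0.19416367] 0.043433884875255645 0.0
1.8933816138938253 2.990675225090915 0.14727263128870685
[[-1.19, 0.16], [-1.06, 0.5], [-1.02, 0.58], [-0.97, 0.66], [-0.92, 0.73], [-0.86, 0.8], [-0.79, 0.87], [-0.72, 0.93], [-0.65, 0.98], [-0.57, 1.03], [-0.48, 1.07], [-0.4, 1.11], [-0.31, 1.13], [-0.22, 1.15]] [0.55070497 0.09805178]
```

Keep closing.

Request:
move_arm([
  [[0,-0.3,0.2],0,0],
  [[0,0,0],0,0],
  [[0,0,0],0,0],
  [[0,0,0],0,0],
  [[0,0,0],0,0],
  [[0,0,0],0,0],
])

```text
t: 17.2
eef_pos: [0.652, 0.2184, 0.1915]
tool_rot: [1.0, 0.001, -0.0, -0.0]
ft_force: [0.0, 1.9, -2.7]
opening: 0.0176
grasp_force: 30.0
```

Request:
move_arm([
  [[-1.1,0.42,0],0,0],
  [[-1.06,0.5,0],0,0],
  [[-1.02,0.58,0],0,0],
  [[-0.97,0.66,0],0,0],
  [[-0.92,0.73,0],0,0],
  [[-0.86,0.8,0],0,0],
  [[-0.79,0.87,0],0,0],
  [[-0.72,0.93,0],0,0],
  [[-0.65,0.98,0],0,0],
  [[-0.57,1.03,0],0,0],
])

```text
t: 18.2
eef_pos: [0.5614, 0.1451, 0.1914]
tool_rot: [1.0, 0.001, -0.004, -0.002]
ft_force: [-12.9, 10.1, 4.9]
opening: 0.0173
grasp_force: 30.0
```

Request:
move_arm([
  [[-0.48,1.07,0],0,0],
  [[-0.4,1.11,0],0,0],
  [[-0.31,1.13,0],0,0],
  [[-0.22,1.15,0],0,0],
  [[0,0,0],0,0],
  [[0,0,0],0,0],
])

```text
t: 18.8
eef_pos: [0.5492, 0.0974, 0.1914]
tool_rot: [1.0, 0.001, -0.002, 0.001]
ft_force: [-7.4, -1.9, 2.6]
opening: 0.0171
grasp_force: 30.0
```

```bash
python3 - <<'E'
from h import *
s=readout.read_state(); p=s['eef_pos']; print(p,s['opening'],s['grasp_force'],s['ft_force'])
for n in('scene','top'):
  c=cam(n); cv2.imwrite(f'pics/{n}6.png',c['color'])
  for t in ('lens_center','plate_center','lens_hinge','lens_handle'):
    print(n,t,[(np.round(d['at'],3).tolist(),round(d['confidence'],2)) for d in finder.tip_of(t,n)][:2])
E
```

```text
[0.54915314 0.09736616 0.19137897] 0.017104671238674814 30.003654062747955 [-7.38918205 -1.86978065  2.61259578]
scene lens_center [([0.48, 0.11, 0.165], 0.97)]
scene plate_center [([0.481, 0.11, 0.035], 0.97), ([0.653, 0.413, -0.0], 0.74)]
scene lens_hinge [([0.697, 0.074, 0.171], 0.88)]
scene lens_handle [([0.553, 0.099, 0.206], 0.76)]
top lens_center []
top plate_center [([0.62, -0.251, -0.001], 0.57)]
top lens_hinge [([0.697, 0.074, 0.173], 0.73)]
top lens_handle []
```

View pics/scene6.png

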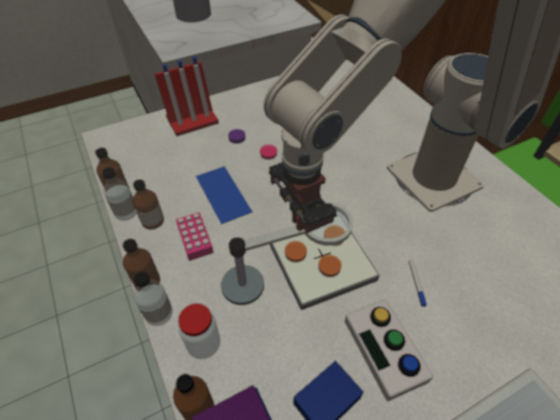

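The lens sits over the plate at about (325,222), with the handle gripped and centred to within about 2 mm. I'll release it, rise and verify.

Request:
move_arm([
  [[0.3,0,0],0,0],
  [[0,0,0],0,0.4],
  [[0,0,0],0,0.4],
  [[0,0,0],0,0.4],
  [[0,0,-2],0,0.4],
  [[0,0,-4],0,0.4],
  [[0,0,-4],0,0.4],
  [[-3,-3,0],0,0],
  [[-3,-3.5,0],0,0],
  [[-3,-3.5,0],0,0],
])

```text
t: 20.3
eef_pos: [0.4639, 0.1988, 0.2922]
tool_rot: [1.0, 0.0, 0.001, -0.0]
ft_force: [0.7, 0.8, -0.8]
opening: 0.0147
grasp_force: 0.0
```

Request:
move_arm([
  [[0,-4.8,0],0,0],
  [[0,-4.8,0],0,0],
  [[0,-4.8,0],0,0],
  [[0,-4,0],0,0],
])

```text
t: 20.7
eef_pos: [0.464, 0.3847, 0.292]
tool_rot: [1.0, 0.001, 0.0, -0.0]
ft_force: [0.4, 0.2, -0.5]
opening: 0.0007
grasp_force: 0.0
```

```bash
python3 - <<'E'
from h import *
s=readout.read_state(); p=s['eef_pos']; print(p,s['opening'])
for n in('top','scene','wrist'):
  c=cam(n); cv2.imwrite(f'pics/{n}7.png',c['color'])
  for t in ('lens_center','plate_center','key_green_top','key_yellow_top','key_blue_top'):
    print(n,t,[(np.round(d['at'],3).tolist(),round(d['confidence'],2)) for d in finder.tip_of(t,n)][:3])
E
```

```text
[0.46401492 0.3846894  0.29197394] 0.0007107515631903337
top lens_center [([0.479, 0.107, 0.169], 0.56)]
top plate_center [([0.48, 0.382, 0.005], 0.48)]
top key_green_top [([0.65, 0.416, -0.001], 0.47), ([0.462, 0.385, 0.06], 0.41)]
top key_yellow_top [([0.46, 0.324, 0.064], 0.47)]
top key_blue_top []
scene lens_center [([0.481, 0.109, 0.165], 0.67)]
scene plate_center [([0.482, 0.11, 0.032], 0.64)]
scene key_green_top [([0.302, 0.275, 0.002], 0.74), ([0.467, 0.383, 0.058], 0.44)]
scene key_yellow_top [([0.456, 0.322, 0.059], 0.58)]
scene key_blue_top [([0.469, 0.445, 0.057], 0.44)]
wrist lens_center []
wrist plate_center [([0.48, 0.108, 0.034], 0.68)]
wrist key_green_top [([0.458, 0.385, 0.06], 0.56)]
wrist key_yellow_top [([0.461, 0.324, 0.058], 0.72)]
wrist key_blue_top [([0.467, 0.443, 0.067], 0.65)]
```

View pics/top7.png

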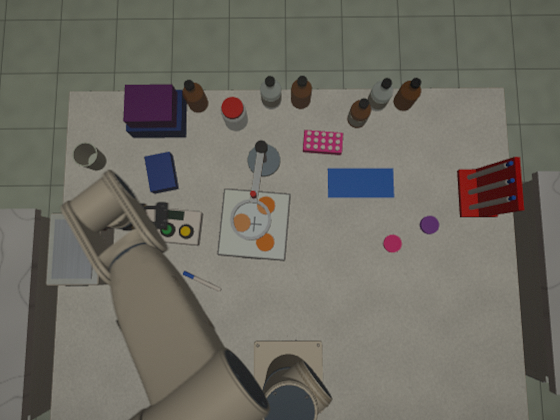

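The top view shows the lens ring at (251,220) over the cross, and the dishes are unmoved. Next are the keys: green (0.463, 0.385), yellow (0.458, 0.323) and blue (0.470, 0.443).

Request:
move_arm([
  [[0,0,4.8],0,0],
  [[0,0,4.8],0,0],
  [[0,0,4.8],0,0],
  [[0,0,4.8],0,0],
  [[0,0,2.8],0,0],
  [[0,0,0.6],0,0],
  [[0,0,0],0,0],
])

```text
t: 22.3
eef_pos: [0.4639, 0.382, 0.0651]
tool_rot: [1.0, 0.001, -0.001, 0.001]
ft_force: [0.7, 0.2, 0.3]
opening: 0.0005
grasp_force: 0.0
```

Request:
move_arm([
  [[0,0,0.4],0,0],
  [[0,0,0.3],0,0],
  [[0,0,0],0,0],
  [[0,0,0],0,0],
])

```text
t: 22.7
eef_pos: [0.4653, 0.3831, 0.0601]
tool_rot: [1.0, 0.001, 0.001, -0.001]
ft_force: [1.2, 0.2, 2.7]
opening: 0.0007
grasp_force: 1.3
```

Request:
move_arm([
  [[0,0,0.3],0,0],
  [[0,0,0.2],0,0],
  [[0,0,0],0,0],
  [[0,0,0],0,0],
])

```text
t: 23.1
eef_pos: [0.4654, 0.3831, 0.0561]
tool_rot: [1.0, 0.001, 0.001, -0.001]
ft_force: [-1.9, -1.7, 20.2]
opening: -0.0001
grasp_force: 10.1
```

Request:
move_arm([
  [[0,0,-1],0,0],
  [[0,0,-1.5],0,0],
  [[-0.3,3,0],0,0],
  [[-0.3,3,0],0,0],
  [[0,0,0],0,0],
  [[0,0,1.7],0,0],
  [[0,0,0.4],0,0],
  [[0,0,0.3],0,0],
  [[0,0,0.1],0,0],
  [[0,0,0],0,0],
])

```text
t: 24.1
eef_pos: [0.4584, 0.3222, 0.056]
tool_rot: [1.0, 0.001, -0.0, 0.0]
ft_force: [-3.1, -7.3, 23.8]
opening: 0.0001
grasp_force: 11.9
```

Request:
move_arm([
  [[0,0,-1],0,0],
  [[0,0,-1.5],0,0],
  [[0.4,-4.1,0],0,0],
  [[0.4,-4,0],0,0],
  [[0.4,-4,0],0,0],
  [[0,0,1.7],0,0],
  [[0,0,0.4],0,0],
  [[0,0,0.3],0,0],
  [[0,0,0.1],0,0],
  [[0,0,0],0,0],
])

```text
t: 25.1
eef_pos: [0.4695, 0.4437, 0.0562]
tool_rot: [1.0, 0.0, -0.0, -0.001]
ft_force: [-7.9, 3.8, 14.8]
opening: 0.0006
grasp_force: 8.1
```

Request:
move_arm([
  [[0,0,0.1],0,0],
  [[0,0,0],0,0],
  [[0,0,-1],0,0],
  [[0,0,-4],0,0],
  [[0,0,-4.8],0,0],
  [[0,0,-4.8],0,0],
  [[0,0,-4.8],0,0],
  [[0,0,-4.3],0,0],
])

```text
t: 25.9
eef_pos: [0.4696, 0.4413, 0.292]
tool_rot: [1.0, 0.0, -0.0, 0.0]
ft_force: [0.4, 0.7, 0.1]
opening: 0.0006
grasp_force: 0.0
```

Request:
move_arm([
  [[1,4.5,0],0,0.5],
  [[1,4.5,0],0,0.5],
  [[1,4.5,0],0,0.5],
  [[1,4.5,0],0,0.5],
  [[1,4.5,0],0,0.5],
  [[1,4.5,0],0,0.5],
  [[1,4.5,0],0,0.5],
  [[1.1,3.1,0],0,0.5],
])

```text
t: 26.7
eef_pos: [0.5501, 0.0935, 0.2894]
tool_rot: [1.0, -0.0, -0.001, 0.0]
ft_force: [-0.4, 0.9, -0.8]
opening: 0.0435
grasp_force: 0.0
```

```bash
python3 - <<'E'
from h import *
s=readout.read_state(); p=s['eef_pos']; print(p,s['opening'])
c=cam('wrist'); 
hsv=cv2.cvtColor(c['color'],cv2.COLOR_BGR2HSV)
m=cv2.inRange(hsv,(0,150,60),(5,255,255))|cv2.inRange(hsv,(174,150,60),(180,255,255))
k,l,s,ce=cv2.connectedComponentsWithStats(m)
for i in range(1,k):
    if s[i,4]>15: print(ce[i].round(),s[i,4],ray(c,*ce[i],.215).round(4))
cam('scene')
for n in('wrist','scene'):
  for t in('lens_handle','lens_center'): print(n,t,[(np.round(d['at'],3).tolist(),round(d['confidence'],2)) for d in finder.tip_of(t,n)][:2])
E
```

```text
[0.55012943 0.09349961 0.2893861 ] 0.04354531511573433
[272. 219.] 357 [0.5498 0.0947 0.215 ]
wrist lens_handle [([0.549, 0.099, 0.207], 0.78), ([0.467, 0.44, 0.066], 0.31)]
wrist lens_center [([0.479, 0.107, 0.168], 0.87)]
scene lens_handle [([0.551, 0.097, 0.207], 0.69)]
scene lens_center [([0.481, 0.109, 0.166], 0.63)]
```

Request:
move_arm([
  [[0,-0.35,4],0,0.5],
  [[0,0,4],0,0.5],
  [[0,0,1.8],0,0.5],
  [[0,0,0],0,0],
  [[0,0,0],0,0],
  [[0,0,0],0,0],
  [[0,0,0],0,0],
  [[0,0,0],0,0],
  [[0,0,0],0,0],
])

```text
t: 27.9
eef_pos: [0.5526, 0.101, 0.1931]
tool_rot: [1.0, 0.001, 0.001, -0.0]
ft_force: [0.4, -0.3, 6.1]
opening: 0.0172
grasp_force: 30.0
```

Request:
move_arm([
  [[0.22,-1.15,0],0,0],
  [[0.31,-1.13,0],0,0],
  [[0.4,-1.11,0],0,0],
  [[0.48,-1.07,0],0,0],
  [[0.57,-1.03,0],0,0],
  [[0.65,-0.98,0],0,0],
  [[0.72,-0.93,0],0,0],
  [[0.79,-0.87,0],0,0],
  [[0.86,-0.8,0],0,0],
  [[0.92,-0.73,0],0,0],
])

```text
t: 28.9
eef_pos: [0.6109, 0.1983, 0.1925]
tool_rot: [1.0, 0.001, -0.0, 0.001]
ft_force: [-0.4, -6.1, 5.3]
opening: 0.0177
grasp_force: 30.0
```

Request:
move_arm([
  [[0.97,-0.66,0],0,0],
  [[1.02,-0.58,0],0,0],
  [[1.06,-0.5,0],0,0],
  [[1.1,-0.42,0],0,0],
  [[0,0,0],0,0],
  [[0,0,0],0,0],
])

```text
t: 29.5
eef_pos: [0.6536, 0.2197, 0.1923]
tool_rot: [1.0, 0.001, 0.001, 0.0]
ft_force: [4.2, -4.0, 0.1]
opening: 0.0173
grasp_force: 30.0
```

Request:
move_arm([
  [[0,0,0],0,0.5],
  [[0,0,0],0,0.5],
  [[0,0,0],0,0.5],
  [[0,0,-3],0,0.5],
  [[0,0,-4],0,0.5],
  [[0,0,-3],0,0.5],
  [[-3,3.5,0],0,1],
  [[-3,3.5,0],0,1],
  [[-3,3.5,0],0,1],
  [[-2,4.5,0],0,1],
])

```text
t: 30.5
eef_pos: [0.5402, 0.0702, 0.2917]
tool_rot: [1.0, 0.002, -0.0, -0.0]
ft_force: [0.7, -0.2, -0.7]
opening: 0.0722
grasp_force: 0.0
```

```bash
python3 - <<'E'
from h import *
s=readout.read_state(); print(s['eef_pos'],s['q'].round(2))
amber('scene'); c=amber('wrist');cv2.imwrite('pics/wrist8.png',c['color'])
for n in('wrist','scene'):
  for t in('lens_handle','lens_center','mat_center'): print(n,t,[(np.round(d['at'],3).tolist(),round(d['confidence'],2)) for d in finder.tip_of(t,n)][:2])
E
```

```text
[0.54021643 0.07015883 0.29169744] [0.11 0.23 1.74 0.   1.17 1.67]
scene [334. 235.] 248 bench [0.4072 0.0539 0.016 ] plate [0.4218 0.0717 0.046 ]
scene [295. 251.] 277 bench [0.5291 0.051  0.016 ] plate [0.5398 0.0689 0.046 ]
scene [329. 265.] 309 bench [0.4721 0.1322 0.016 ] plate [0.4846 0.1474 0.046 ]
scene [185. 401.] 261 bench [0.9185 0.2773 0.016 ] plate [0.9165 0.2879 0.046 ]
wrist [271. 180.] 1345 bench [0.5347 0.0679 0.016 ] plate [0.5398 0.0677 0.046 ]
wrist [214. 219.] 1258 bench [0.4761 0.1519 0.016 ] plate [0.4853 0.1459 0.046 ]
wrist [269. 261.] 1138 bench [0.4092 0.071  0.016 ] plate [0.4229 0.0706 0.046 ]
wrist lens_handle [([0.655, 0.221, 0.208], 0.93)]
wrist lens_center [([0.637, 0.29, 0.173], 0.7)]
wrist mat_center [([0.621, -0.249, 0.002], 0.74)]
scene lens_handle [([0.655, 0.219, 0.208], 0.77), ([0.464, 0.383, 0.058], 0.47)]
scene lens_center [([0.635, 0.285, 0.164], 0.65)]
scene mat_center [([0.617, -0.247, 0.002], 0.72)]
```

Request:
move_arm([
  [[0,0,2],-0.142,1],
  [[0,0,2],-0.143,1],
  [[0,0,2],-0.143,1],
  [[0,0,2],-0.143,1],
  [[0,0,2],-0.143,1],
  [[0,0,2],-0.143,1],
  [[0,0,2],-0.143,1],
  [[0,0,2],-0.143,1],
  [[0,0,0],-0.143,1],
  [[0,0,0],-0.143,1],
])

```text
t: 31.9
eef_pos: [0.5423, 0.0715, 0.1303]
tool_rot: [0.752, 0.659, -0.001, -0.001]
ft_force: [0.2, 0.8, -0.6]
opening: 0.088
grasp_force: 0.0
```

Request:
move_arm([
  [[0,0,0],-0.142,1],
  [[0,0,4.8],0,1],
  [[0,0,3],0,1],
  [[0,0,1.5],0,1],
  [[0,0,0],0,1],
])

```text
t: 32.4
eef_pos: [0.5412, 0.0709, 0.0366]
tool_rot: [0.706, 0.708, -0.002, -0.001]
ft_force: [0.8, -0.2, 0.4]
opening: 0.0878
grasp_force: 0.0
```

Request:
move_arm([
  [[-0.2,0,0.2],0,1],
  [[0,0,0],0,0],
  [[0,0,0],0,0],
  [[0,0,0],0,0],
  [[0,0,0],0,0],
  [[0,0,-3],0,0],
  [[0,0,-4],0,0],
  [[-4.5,0.9,0],0,0],
  [[-4.7,0.9,0],0,0],
  [[-4.7,0.9,0],0,0],
])

```text
t: 33.4
eef_pos: [0.5702, -0.0718, 0.1076]
tool_rot: [0.706, 0.708, 0.0, 0.001]
ft_force: [1.8, 0.7, 0.2]
opening: 0.0593
grasp_force: 30.0
```

Request:
move_arm([
  [[-4.7,0.9,0],0,0],
  [[-4.7,0.9,0],0,0],
  [[-4.7,0.9,0],0,0],
  [[-4.7,0.9,0],0,0],
  [[-4.7,0.9,0],0,0],
  [[-1.6,0.4,3],0,0],
  [[0,0,4],0,0],
  [[0,0,0],0,0],
])

```text
t: 34.2
eef_pos: [0.6152, -0.3203, 0.0314]
tool_rot: [0.707, 0.707, -0.001, -0.005]
ft_force: [-0.6, 1.3, -1.4]
opening: 0.0594
grasp_force: 30.0
```

Request:
move_arm([
  [[0,0,1.7],0,0],
  [[0,0,0.5],0,0],
  [[0,0,0.3],0,0],
  [[0,0,0],0,0],
])

```text
t: 34.6
eef_pos: [0.6198, -0.3212, 0.0125]
tool_rot: [0.706, 0.708, 0.0, 0.0]
ft_force: [0.2, -0.1, -0.1]
opening: 0.0593
grasp_force: 30.0
```

Request:
move_arm([
  [[0,0,0.3],0,0],
  [[0,0,0.3],0,0],
  [[0,0,0],0,0],
])

```text
t: 34.9
eef_pos: [0.6204, -0.3218, 0.0082]
tool_rot: [0.706, 0.708, 0.0, 0.001]
ft_force: [-3.4, 2.1, 12.8]
opening: 0.0594
grasp_force: 30.0
```

Request:
move_arm([
  [[0,0,0],0,1],
  [[0,0,0],0,1],
  [[0,0,0],0,1],
  [[0,0,-4],0,1],
  [[0,0,-4.8],0,1],
  [[4.5,-1.3,-1.0],0,1],
  [[4.6,-1.4,0],0,1],
  [[4.6,-1.4,0],0,1],
  [[4.6,-1.4,0],0,1],
  [[4.6,-1.4,0],0,1],
])

```text
t: 35.9
eef_pos: [0.5489, -0.091, 0.1037]
tool_rot: [0.707, 0.708, 0.0, 0.0]
ft_force: [0.3, 0.8, 0.2]
opening: 0.0877
grasp_force: 0.0
```

Request:
move_arm([
  [[4.6,-1.4,0],0,1],
  [[4.6,-1.4,0],0,1],
  [[4.6,-1.4,0],0,1],
  [[4.6,-1.4,0],0,1],
  [[4.6,-1.0,0],0,1],
  [[0.9,0,0],0,1],
  [[0,0,0],0,1],
])

```text
t: 36.6
eef_pos: [0.4833, 0.1476, 0.1037]
tool_rot: [0.705, 0.709, 0.0, 0.0]
ft_force: [0.8, -0.7, -0.0]
opening: 0.0883
grasp_force: 0.0
```

```bash
python3 - <<'E'
from h import *
print(readout.read_state()['eef_pos'])
amber('top'); amber('scene'); amber('wrist')
E
```

```text
[0.48329161 0.14756733 0.10370532]
top [393. 193.] 229 bench [ 0.5812 -0.3497  0.016 ] plate [ 0.5762 -0.3427  0.046 ]
top [266. 241.] 179 bench [0.4257 0.0669 0.016 ] plate [0.4238 0.0657 0.046 ]
scene [221. 165.] 146 bench [ 0.5782 -0.3514  0.016 ] plate [ 0.5873 -0.3205  0.046 ]
scene [329. 265.] 312 bench [0.4722 0.1319 0.016 ] plate [0.4847 0.1472 0.046 ]
scene [185. 401.] 270 bench [0.9176 0.2775 0.016 ] plate [0.9157 0.288  0.046 ]
wrist [275. 222.] 4278 bench [0.4831 0.1396 0.016 ] plate [0.483  0.1488 0.046 ]
wrist [205. 294.] 775 bench [0.4209 0.0713 0.016 ] plate [0.4283 0.0888 0.046 ]
wrist [200. 338.] 106 bench [0.4133 0.0246 0.016 ] plate [0.4216 0.0477 0.046 ]
```

Dish one was knocked to about (0.58, -0.35), off its spot; I'll mend that later. Continuing with the second dish.

Request:
move_arm([
  [[0,0.1,4],0,1],
  [[0,0,2],0,1],
  [[0,0,0.9],0,1],
  [[0,0,0],0,0],
  [[0,0,0],0,0],
  [[0,0,0],0,0],
  [[0,0,0],0,0],
  [[0,0,-3],0,0],
  [[0,0,-4],0,0],
  [[0,0,0],0,0],
])

```text
t: 37.75
eef_pos: [0.4874, 0.1473, 0.1093]
tool_rot: [0.706, 0.708, 0.004, 0.002]
ft_force: [0.3, 0.1, -0.7]
opening: 0.0594
grasp_force: 30.0
```

Request:
move_arm([
  [[-4,1.65,0],0,0],
  [[-4,1.65,0],0,0],
  [[-4,1.65,0],0,0],
  [[-4,1.65,0],0,0],
  [[-4,1.65,0],0,0],
  [[-4,1.65,0],0,0],
  [[-4,1.65,0],0,0],
  [[-3.9,1.55,0],0,0],
  [[0,0,4],0,0],
  [[0,0,4],0,0],
])

```text
t: 38.75
eef_pos: [0.6174, -0.1744, 0.0247]
tool_rot: [0.707, 0.707, 0.001, 0.002]
ft_force: [-0.6, -0.2, -0.8]
opening: 0.0591
grasp_force: 30.0
```

Request:
move_arm([
  [[0,0,0.8],0,0],
  [[0,0,0.4],0,0],
  [[0,0,0],0,0],
])

```text
t: 39.05
eef_pos: [0.6165, -0.1723, 0.0134]
tool_rot: [0.706, 0.708, 0.0, 0.0]
ft_force: [-0.4, 0.3, -0.5]
opening: 0.059
grasp_force: 30.0
```

Request:
move_arm([
  [[0,0,0.4],0,0],
  [[0,0,0.2],0,0],
  [[0,0,0],0,0],
])

```text
t: 39.35
eef_pos: [0.6167, -0.1725, 0.0077]
tool_rot: [0.706, 0.708, 0.0, 0.001]
ft_force: [0.6, 1.1, 2.5]
opening: 0.0595
grasp_force: 30.0
```

Request:
move_arm([
  [[0,0,0],0,1],
  [[0,0,0],0,1],
  [[0,0,0],0,1],
  [[0,0,-4],0,1],
  [[0,0,-4.8],0,1],
  [[3.5,-2.8,-1.0],0,1],
  [[3.5,-2.8,0],0,1],
  [[3.5,-2.8,0],0,1],
  [[3.5,-2.8,0],0,1],
  [[3.5,-2.8,0],0,1],
])

```text
t: 40.35
eef_pos: [0.4743, 0.0033, 0.1049]
tool_rot: [0.707, 0.708, 0.0, 0.0]
ft_force: [1.0, 0.8, -0.7]
opening: 0.0875
grasp_force: 0.0
```

Request:
move_arm([
  [[3.5,-2.8,0],0,1],
  [[3.3,-2.6,0],0,1],
  [[0,0,4],0,1],
  [[0,0,2],0,1],
  [[0,0,0],0,1],
])

```text
t: 40.85
eef_pos: [0.4197, 0.0703, 0.0431]
tool_rot: [0.706, 0.708, -0.002, -0.001]
ft_force: [0.6, -0.8, -0.6]
opening: 0.0879
grasp_force: 0.0
```

Request:
move_arm([
  [[0,0.2,0.9],0,1],
  [[0,0,0],0,0],
  [[0,0,0],0,0],
  [[0,0,0],0,0],
  [[0,0,0],0,0],
  [[0,0,-3],0,0],
  [[0,0,-4],0,0],
  [[-4,2.4,0],0,0],
  [[-4,2.4,0],0,0],
  [[-4,2.4,0],0,0],
])

```text
t: 41.85
eef_pos: [0.4967, -0.051, 0.1068]
tool_rot: [0.706, 0.708, 0.001, 0.001]
ft_force: [1.2, 0.4, -0.8]
opening: 0.0592
grasp_force: 30.0
```

Request:
move_arm([
  [[-4,2.4,0],0,0],
  [[-4,2.4,0],0,0],
  [[-4,2.4,0],0,0],
  [[-4,2.4,0],0,0],
  [[-3.7,2.6,0],0,0],
  [[0,0,0],0,0],
  [[0,0,4],0,0],
  [[0,0,3],0,0],
  [[0,0,0],0,0],
])

```text
t: 42.75
eef_pos: [0.6143, -0.2446, 0.0317]
tool_rot: [0.706, 0.708, -0.002, -0.004]
ft_force: [-0.0, 0.2, -0.1]
opening: 0.0591
grasp_force: 30.0
```

Request:
move_arm([
  [[-0.1,0,1.5],0,0],
  [[0,0,0.5],0,0],
  [[0,0,0],0,0],
])

```text
t: 43.05
eef_pos: [0.6181, -0.2473, 0.0159]
tool_rot: [0.706, 0.708, 0.0, 0.0]
ft_force: [0.2, -0.7, 0.5]
opening: 0.0592
grasp_force: 30.0
```

Request:
move_arm([
  [[0,0,0.5],0,0],
  [[0,0,0.3],0,0],
  [[0,0,0],0,0],
])

```text
t: 43.35
eef_pos: [0.6186, -0.2476, 0.0082]
tool_rot: [0.706, 0.708, 0.0, 0.001]
ft_force: [0.5, 0.2, 1.2]
opening: 0.0593
grasp_force: 30.0
```

Request:
move_arm([
  [[0,0,0.1],0,0],
  [[0,0,0],0,1],
  [[0,0,0],0,1],
  [[0,0,0],0,1],
  [[0,0,-4],0,1],
  [[0,0,-4.8],0,1],
  [[-4,-1.5,-4],0,1],
  [[-4,-1.5,0],0,1],
  [[-2,-0.8,0],0,1],
  [[0,0,0],0,1],
])

```text
t: 44.35
eef_pos: [0.5813, -0.3444, 0.1292]
tool_rot: [0.708, 0.707, -0.0, 0.0]
ft_force: [-0.4, 0.8, 0.8]
opening: 0.0878
grasp_force: 0.0
```

```bash
python3 - <<'E'
from h import *
print(readout.read_state()['eef_pos'])
amber('top'); amber('scene'); c=amber('wrist'); cv2.imwrite('pics/wrist9.png',c['color'])
E
```

```text
[ 0.58131428 -0.34441163  0.12921193]
top [338. 183.] 224 bench [ 0.6184 -0.1709  0.016 ] plate [ 0.6127 -0.1675  0.046 ]
top [361. 182.] 225 bench [ 0.6204 -0.2459  0.016 ] plate [ 0.6146 -0.241   0.046 ]
scene [221. 165.] 150 bench [ 0.5785 -0.3507  0.016 ] plate [ 0.5876 -0.3198  0.046 ]
scene [222. 190.] 180 bench [ 0.6177 -0.2468  0.016 ] plate [ 0.6255 -0.2193  0.046 ]
scene [233. 207.] 201 bench [ 0.6158 -0.1721  0.016 ] plate [ 0.6236 -0.147   0.046 ]
scene [179. 399.] 76 bench [0.9284 0.2666 0.016 ] plate [0.9262 0.2775 0.046 ]
wrist [317.  16.] 2210 bench [ 0.6151 -0.186   0.016 ] plate [ 0.6114 -0.1953  0.046 ]
wrist [317.  98.] 3697 bench [ 0.6173 -0.2468  0.016 ] plate [ 0.6134 -0.2495  0.046 ]
wrist [271. 216.] 2833 bench [ 0.5785 -0.3495  0.016 ] plate [ 0.5788 -0.3409  0.046 ]
```

View pics/wrist9.png

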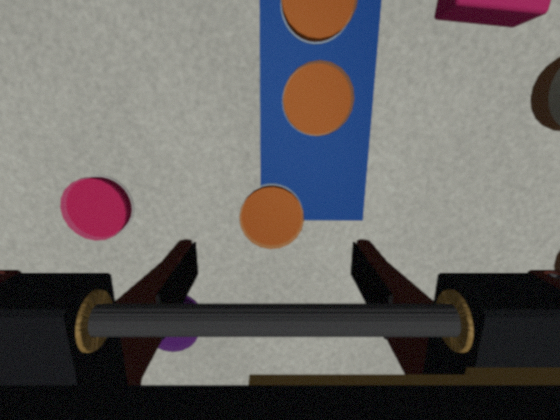

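The wrist view shows two dishes well on the mat, at (317,15) and (317,98). The knocked one is at (271,216), on the mat's corner; pink is at (96,208). I'll regrasp the knocked one and place it properly.

Request:
move_arm([
  [[-0.5,-0.25,4],0,1],
  [[0,0,4],0,1],
  [[0,0,3],0,1],
  [[0,0,1.1],0,1],
  [[0,0,0],0,0],
  [[0,0,0],0,0],
  [[0,0,0],0,0],
  [[0,0,0],0,0],
])

```text
t: 45.3
eef_pos: [0.581, -0.3472, 0.0097]
tool_rot: [0.706, 0.708, 0.0, 0.001]
ft_force: [2.1, 0.9, 4.6]
opening: 0.0593
grasp_force: 27.6
```

Request:
move_arm([
  [[0,0,-2],0,0],
  [[1.5,2,0],0,0],
  [[1.4,1.8,0],0,0],
  [[0,0,1.3],0,0],
  [[0,0,0],0,0],
])

```text
t: 45.8
eef_pos: [0.6169, -0.317, 0.0137]
tool_rot: [0.706, 0.708, -0.0, -0.001]
ft_force: [-0.6, -0.4, -0.9]
opening: 0.0594
grasp_force: 30.0
```

Request:
move_arm([
  [[-0.2,0,0.3],0,0],
  [[0,0,0.3],0,0],
  [[0,0,0],0,0],
])

```text
t: 46.1
eef_pos: [0.6173, -0.3205, 0.0091]
tool_rot: [0.707, 0.707, -0.0, -0.0]
ft_force: [-1.6, -0.5, 2.7]
opening: 0.0592
grasp_force: 30.0
```

Request:
move_arm([
  [[0,0,0.1],0,0],
  [[0,0,0],0,1],
  [[0,0,0],0,1],
  [[0,0,0],0,1],
  [[0,0,-4],0,1],
  [[0,0,-4.8],0,1],
  [[0,-4,-4],0,1],
  [[3,-4,-3],0,1],
  [[4,-3,-3],0,1],
  [[0,0,0],0,1],
])

```text
t: 47.1
eef_pos: [0.5204, -0.2575, 0.1857]
tool_rot: [0.706, 0.708, 0.0, 0.001]
ft_force: [-0.1, -0.1, 0.6]
opening: 0.088
grasp_force: 0.0
```

Request:
move_arm([
  [[4.5,-1,0],0,1],
  [[4.5,-1,0],0,1],
  [[4.5,-1,0],0,1],
  [[4.5,-1,0],0,1],
  [[0,0,0],0,1],
])

```text
t: 47.6
eef_pos: [0.4806, -0.0761, 0.182]
tool_rot: [0.705, 0.709, -0.0, -0.001]
ft_force: [-0.5, -0.5, 0.2]
opening: 0.0878
grasp_force: 0.0
```

```bash
python3 - <<'E'
from h import *
print(readout.read_state()['eef_pos'])
c=amber('top'); cv2.imwrite('pics/top10.png',c['color'])
c=amber('scene'); cv2.imwrite('pics/scene10.png',cv2.resize(c['color'][110:330,130:430],None,fx=2.6,fy=2.6))
for t in('lens_center','mat_center','pink_dish','tube_rack','marker_pen','tip_box'): print(t,[(np.round(d['at'],3).tolist(),round(d['confidence'],2)) for d in finder.tip_of(t,'scene')][:2])
E
```

```text
[ 0.48055538 -0.07610529  0.18203594]
top [338. 181.] 162 bench [ 0.625  -0.1717  0.016 ] plate [ 0.6192 -0.1683  0.046 ]
top [361. 182.] 225 bench [ 0.6203 -0.2458  0.016 ] plate [ 0.6145 -0.2409  0.046 ]
top [384. 182.] 227 bench [ 0.6191 -0.3222  0.016 ] plate [ 0.6134 -0.3157  0.046 ]
scene [213. 175.] 158 bench [ 0.6163 -0.3236  0.016 ] plate [ 0.6241 -0.2936  0.046 ]
scene [222. 190.] 182 bench [ 0.6175 -0.247   0.016 ] plate [ 0.6253 -0.2195  0.046 ]
scene [233. 207.] 201 bench [ 0.6158 -0.1721  0.016 ] plate [ 0.6237 -0.147   0.046 ]
scene [182. 401.] 173 bench [0.924  0.2734 0.016 ] plate [0.9219 0.2841 0.046 ]
lens_center [([0.638, 0.288, 0.167], 0.72), ([0.657, 0.413, -0.001], 0.71)]
mat_center [([0.617, -0.246, 0.004], 0.9)]
pink_dish [([0.636, 0.288, 0.167], 0.48)]
tube_rack [([0.758, -0.123, 0.001], 0.97), ([0.466, 0.444, 0.056], 0.26)]
marker_pen [([0.3, 0.274, -0.001], 0.54)]
tip_box [([0.653, 0.412, -0.001], 0.94)]
```

View pics/top10.png

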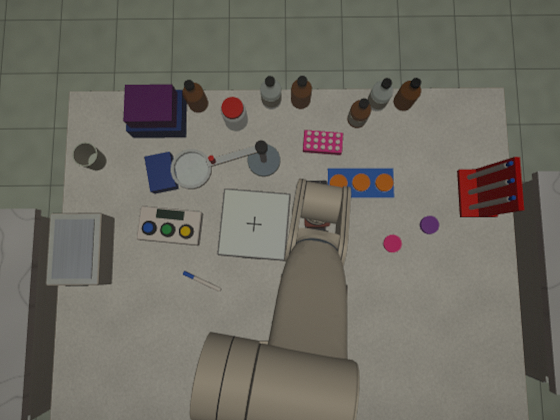

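View pics/scene10.png

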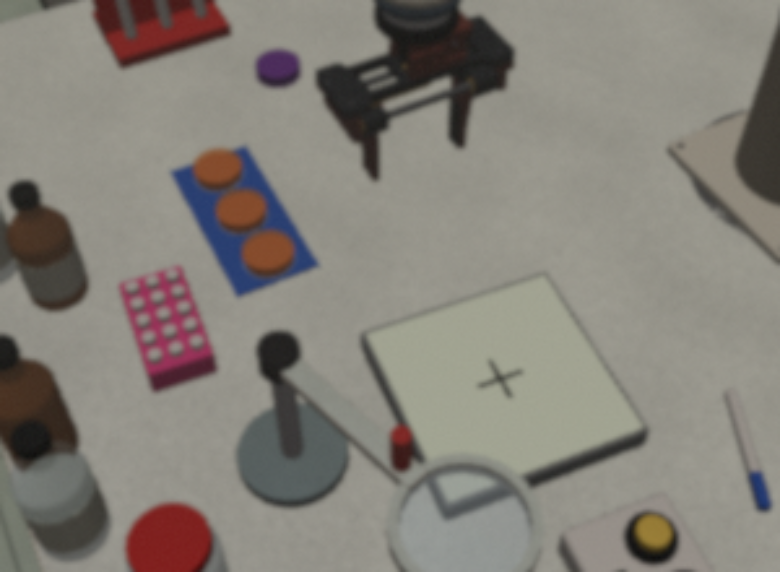

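Three amber dishes lie flat in a row on the mat, at (338,183), (361,182) and (384,182) in the top view. The lens is clear at (191,170), and the pink dish and the other bystanders are in place.

```bash
python3 -c "
from h import *
print(order.sign_off())"
```

```text
the job is handed in; nothing more can be done
None
```

I did every step and handed the job in (no verdict came back): the three amber dishes were set on the light box, the lens centred, green, yellow and blue pressed in order, the lens swung back clear to the left, and all three dishes laid flat on the blue mat (one was knocked aside after placing and was put back).

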